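Post a retainer case through a sprung flap

ROBOT

A 6-joint arm with a two-finger parallel gripper is mounted at the origin on a cart in front of the work surface, level with it; the furniture and walls round the work are solid. World frame = base frame: x ahead of the robot, y to its left, z up, the work surface at z = 0. Lengths are in m, angles in degrees, forces in N, time in s.
With the tool pointing down it reaches from about 0.25 to 0.725 m from the base axis. Payload 9.7 kg.
Tool frame: the origin (TCP) lies where the fingers leave the gripper's body, on its centre line; the fingertips stand 73 mm ahead of it and the grasp point (between the pads) lies 54 mm ahead of it; z points along the fingers, y is the line along which they close (so a half turn about z gives the same grasp; the last joint's range is limited). The gripper opens to 85 mm and grips with 20 to 120 N. Pads are 22 mm wide; open, the fingers measure 114 mm over their backs; the gripper's body (76 mm by 85 mm) begins 54 mm behind the grasp point. The pads swing forward as they close: fully open they stand 13 mm farther back than shut.
Start: joints at [70.703, 4.979, 10.078, 95.1, 0, 90], TCP at [0.182, 0.519, 0.304] pointing down, gripper open.
Joint ranges: [-179.16, 179.16], [-48.56, 103.87], [-65.8, 70.77], [-126.05, 130.52], [-82.76, 87.17], [-180, 180]. Speed limits (degrees/s): [127.2, 127.2, 147.25, 180, 180, 180].

INTERFACE

Orientations are given as [roll, pitch, yaw] about the fixed x, y, z axes, in that order (R = Rz(yaw) Ry(pitch) Rx(roll)).
In Python, from workcell import sensors, imaging, bot gives the robot as it stands.
- The arm moves only by the tool apply_moves, never from a script. Its argument "rows" is a list of rows, each a list of 3 entries, a list of its own where there are three numbers: the shift along the tool's x, y, z in units of 10 cm (1.0 is 10 cm), then the turn, a rotation vector about the tool's x, y, z in units of 30 degrees (1.0 is 30 degrees), then the opening, from 0 (shut) to 1 (fully open). A call has 1 to 20 rows; each row is the pose to reach, as a shift and turn from the pose commanded when the call began, along the tool's axes at that moment; what a row does not reach only later rows make up. A row lasts 1/10 s, in which the tool goes at most 50 mm and 8.59 degrees, less where a joint would pass 70% of its speed; a pose out of reach is approached as far as the arm can. A call with a number of a shift or a turn outside -1 to 1 is refused whole. A call with a gripper value outside its range is refused whole. The fingers move at their own pace and stop on an object; "force" is the grip in N (left out, the last holds). Time passes only in rows, so rows that repeat a pose let the fingers close. It gives the time, the measured TCP pose, the force, the opening and the grip force at its end, in the units of the state.
- sensors.get_obs(): the state, without advancing time (a new reading comes with each control period).
- imaging.camera(name): name is "scene" or "side" or "wrist"; returns (picture, depth): 384x512x3 uint8, red, green, blue; 384x512 float32, m along the optical axis (not along the pixel's ray), 0 where there is no reading.
- imaging.get_calibration(name): a dict with "intrinsics" (3x3 intrinsics, pixels), "world_from_camera" (4x4, takes a point from camera to world coordinates). Camera axes: x right, y down, z forward; pixel columns grow to the right and rows downward; lengths in m; the calibration is good to about 2 mm. A picture is of the moment at which its call begins: read the wrist's pose just before it. get_calibration takes no time and is no camera call; for the wrist camera it gives the pose at the moment of the call.
- bot.job_done(): hands the job in; it is judged then, once.
The state is a dict: "time": time; "q": joint angles; "qd": joint speeds; "joint_efforts": joint torques, N m; "ee_pos": TCP position; "tcp_rot": TCP orientation; "wrist_force": force on the tool from outside, world axes, zero at the start; "torque": the same for the moment, N m; "opening": finger opening in m; "grasp_force": force on a finger pad.
Only numpy, scipy, OpenCV 4.12 (cv2) and the standard library are available. Lean on these libraries where they do the work, as an engineer would, in place of code of your own. Each camera call takes 0.05 s, during which the arm holds its last target. There are 200 camera calls.

TASK

Push the sprung flap of the collection bin open with one finger and keep it held open while you push the teal retainer case through with the other finger, so that the case drops into the well behind without the flap touching it. Only push the case along the deck, do not lift it; then let the flap swing fully shut, and leave the study model, bur block and white tube where they are.

Things in the scene. Friction and masses are not known exactly. Their poses are not given: they have to be found in the camera images.
- drop_bin: grey metal bin fixed to the worktop. Origin on the worktop under the shut flap, on the guide lane's centre line; x the way the case travels, y left, z up. In its frame (mm): flat deck, top z = 70, x -165 to +4, y -60 to +100. On it two guide rails 6 high, 4 thick, centred at y = -38 and +38, x -160 to -10. Doorway at x = 0: jambs 45 high at y -60 to -42 and +87 to +99, nothing overhead
- sill (a point): middle of the deck's rear edge, at x = 4, y = 0, z = 70 mm of the bin. Behind it the deck drops straight into an open-topped well: inside x = 4 to 119, y = -56 to +96 mm, floor at z = 12 mm, walls up to z = 70 mm (level with the deck)
- hinge_post (a point): top of the flap's upright hinge post, a round steel post 9 mm thick and 48 mm high on the deck at x = 0, y = +80 mm of the bin (left side of the doorway)
- flap (a joint): angle of the flap, rad: 0 shut (across the doorway), growing as it swings into the bin (+x only) to a stop at 1.75; at 1.57 it points along the bin's +x. A spring shuts it from any angle within a second: about 0.1 N m when shut, 0.34 N m at 1.57, so 2 to 8 N at a finger 40 to 50 mm from the hinge
- flap_edge (a point): middle of the flap's free edge. The flap is a steel plate 4 mm thick, 118 mm wide from the hinge to this edge, 36 mm high, its lower edge 9 mm and its upper edge 45 mm above the deck. Shut, this point lies at x = 0, y = -38, z = 97 mm of the bin
- retainer_case: closed teal retainer case, a rounded box 42 mm (its x) by 64 mm (its y) by 33 mm high, 35 g; origin at the centre of its underside. It lies on the deck between the guide rails (4 mm play each side) with its 42 mm side along the way of travel, centre 65 to 115 mm before the flap, nearly aligned with the bin. It tips into the well once its centre is past the deck's edge
- study_model: white plaster study model, 54 x 66 x 32 mm, loose bystander; origin at the centre of its underside
- bur_block: blue bur block with small burs, 36 x 58 x 40 mm, loose bystander; origin at the centre of its underside
- label_tube: plain white tube lying down, 28 mm thick, 68 mm long (its y), loose bystander; origin at the centre of its underside
Mind the look-alikes: they are no part of the job. Of the things like the retainer_case, leave any that is orange; of the rest the larger one is meant.

How it is judged (in metres and radians):
On the way, in this order (a step that is already met when the one before it is completed fails the run):
1. a finger holds the flap open (over 0.6 rad) while the centre of the case is still on the deck in front of it (value of joint flap above 0.6 rad and contact force between the fingers and flap above 0.2 N and x of retainer_case in the frame of drop_bin below 0 m and z of retainer_case in the frame of drop_bin above 0.06 m), for 0.1 s.
2. the case goes through (centre over 5 mm past the flap's plane) while a finger still holds the flap open (value of joint flap above 0.6 rad and contact force between the fingers and flap above 0.2 N and x of retainer_case in the frame of drop_bin above 0.005 m), for 0.05 s.
At the end, for the whole second after the job is handed in: the retainer case lies at rest in the well of the bin, below the deck, and the flap is shut (within 0.08 rad) (x of retainer_case in the frame of drop_bin between 0.005 and 0.119 m and y of retainer_case in the frame of drop_bin between -0.056 and 0.096 m and z of retainer_case in the frame of drop_bin below 0.055 m and linear speed of retainer_case below 0.03 m/s and value of joint flap below 0.08 rad); the robot touches nothing.
It fails at once if the flap touches the retainer case (over 0.8 N) (contact force between retainer_case and flap above 0.8 N).
It fails at once if the retainer case is lifted (over 20 mm) off the deck (z of retainer_case in the frame of drop_bin above 0.09 m).
It fails at once if a bystander (study model, bur block, tube) is moved by over 20 mm (distance of any of study_model, bur_block, label_tube from where it was at the start of the episode above 0.02 m).
It also fails if it takes over 32 s, if anything falls off the work surface, if the arm or the gripper's body presses on something with over 40 N, if the wrist force passes 120 N, or if a joint passes its speed limit or range.

## Working session

There is one attempt and no reset: what is moved stays moved. The work goes in short steps, Python scripts to look and compute and a tool call to move; the robot and the scene stay as the last step left them, time stands still between calls to the robot, and variables do not carry over. Pictures are saved under pics/ and viewed, at most 10 in all, crops included, and the job is handed in when it is done.

Besides the shell and the picture viewer there is one more tool, called by a JSON object that holds its "op" and its "data". apply_moves: Moves the arm, as the interface text tells. Its arguments: {"type":"object","properties":{"rows":{"type":"array"},"force":{"type":"number"}},"required":["rows"]}

```bash
mkdir -p pics; ls; python3 - <<'E'
from workcell import sensors, imaging, bot
import cv2,numpy as np
o=sensors.get_obs();print(o)
for n in("scene","side"):
    p,d=imaging.camera(n);c=imaging.get_calibration(n)
    cv2.imwrite(f"pics/{n}.png",p[...,::-1]);np.savez(f"{n}.npz",p=p,d=d,K=c["intrinsics"],T=c["world_from_camera"])
    print(n,c)
E
```

```text
pics
{'time': 0.0, 'q': array([ 7.07036148e+01,  5.01050513e+00,  1.00339257e+01,  9.51002371e+01,
       -3.62627932e-04,  9.00011721e+01]), 'qd': array([ 0.01912823,  0.07698088, -0.02987571, -0.13306922, -0.05622209,
       -0.03278094]), 'joint_efforts': array([-4.70951636e-04, -5.20390606e+01,  4.64803219e+01,  1.63072301e-02,
        2.56154999e-05, -3.57394200e-06]), 'ee_pos': array([0.1817048 , 0.51896837, 0.30318399]), 'tcp_rot': array([-1.79923183e+02,  3.64198996e-04,  1.60702443e+02]), 'wrist_force': array([0.90603672, 1.02336188, 0.85598989]), 'torque': array([-0.05191655,  0.01302021, -0.003564  ]), 'grasp_force': 0.0, 'opening': 0.08562388223530142}
scene {'intrinsics': array([[456.72080643,   0.        , 252.15985603],
       [  0.        , 456.72080643, 194.2214007 ],
       [  0.        ,   0.        ,   1.        ]]), 'world_from_camera': array([[ 6.68416256e-01, -4.95211340e-01,  5.54964357e-01,
        -1.73399740e-01],
       [-7.43787145e-01, -4.45657209e-01,  4.98166975e-01,
        -5.49809643e-01],
       [ 6.25931273e-04, -7.45758259e-01, -6.66216352e-01,
         8.93482725e-01],
       [ 0.00000000e+00,  0.00000000e+00,  0.00000000e+00,
         1.00000000e+00]])}
side {'intrinsics': array([[371.14038079,   0.        , 264.04572687],
       [  0.        , 371.14038079, 198.70460653],
       [  0.        ,   0.        ,   1.        ]]), 'world_from_camera': array([[ 0.97936695, -0.1546224 ,  0.13012412,  0.39683477],
       [-0.20201063, -0.73098984,  0.65180178, -0.49476059],
       [-0.00566375, -0.66463958, -0.74714266,  0.71611157],
       [ 0.        ,  0.        ,  0.        ,  1.        ]])}
```

View pics/scene.png

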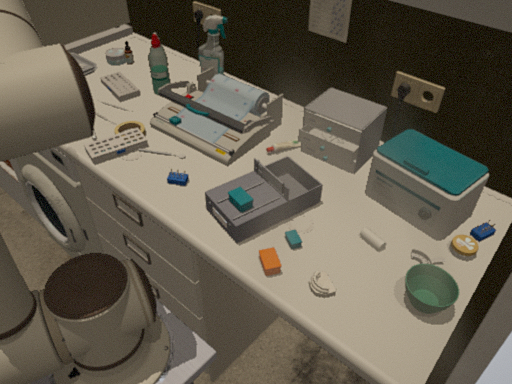

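View pics/side.png

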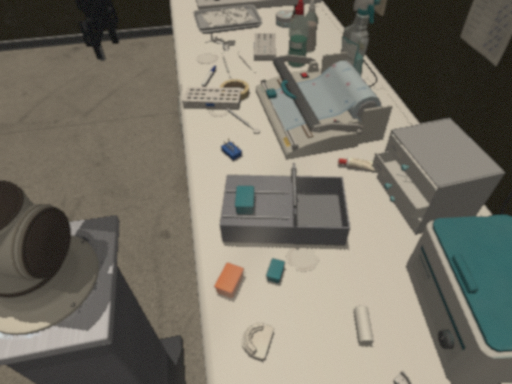

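The scene view shows the bin at about (265,195), with the teal case on its deck at (240,198). The flap runs from (258,170) to (285,185), and the well is to its right. The side view shows the case at (245,198), the flap at about (294,190) and the bystanders well clear. The small teal and orange look-alikes lie off the bin.

```bash
cat > m.py <<'E'
import numpy as np,cv2
def cloud(p,d,K,T):
    v,u=np.mgrid[:d.shape[0],:d.shape[1]]
    P=np.stack([(u-K[0,2])/K[0,0]*d,(v-K[1,2])/K[1,1]*d,d],-1)
    W=P@T[:3,:3].T+T[:3,3]; W[d<=0]=np.nan
    return W
E
python3 - <<'E'
from m import *
for n in("scene","side"):
    f=np.load(n+".npz");W=cloud(f['p'],f['d'],f['K'],f['T']);hsv=cv2.cvtColor(f['p'],cv2.COLOR_RGB2HSV)
    box=(slice(150,245),slice(195,330)) if n=="scene" else (slice(160,250),slice(215,355))
    w=W[box].reshape(-1,3);h=hsv[box].reshape(-1,3)
    grey=h[:,1]<70
    dk=w[grey&(w[:,2]>.063)&(w[:,2]<.077)]
    r=cv2.minAreaRect(dk[:,:2].astype(np.float32)*1000)
    print(n,"deck",len(dk),np.median(dk[:,2]),r); print(cv2.boxPoints(r))
    hi=w[grey&(w[:,2]>.108)&(w[:,2]<.125)]
    r2=cv2.minAreaRect(hi[:,:2].astype(np.float32)*1000);print("hi",len(hi),np.median(hi[:,2]),r2,cv2.boxPoints(r2))
    t=(h[:,0]>80)&(h[:,0]<100)&(h[:,1]>100)
    tt=w[t];zt=np.percentile(tt[:,2],[5,50,95]);top=tt[tt[:,2]>.097]
    print("case",len(tt),zt,cv2.minAreaRect(top[:,:2].astype(np.float32)*1000),top[:,:2].mean(0))
E
```

```text
scene deck 2432 0.06970505921858194 ((610.5797119140625, 45.136444091796875), (165.54788208007812, 407.7025146484375), 76.48063659667969)
[[393.02655   12.311211]
 [789.43207  -82.99902 ]
 [828.1329    77.96168 ]
 [431.72736  173.27191 ]]
hi 131 0.11265267048111594 ((571.9911499023438, 54.46612548828125), (157.49017333984375, 14.09327220916748), 74.89449310302734) [[544.66724  -19.721794]
 [558.27356  -23.394463]
 [599.31506  128.65405 ]
 [585.70874  132.32672 ]]
case 431 [nan nan nan] ((460.1513671875, 60.06752014160156), (64.75895690917969, 41.61219787597656), 76.88894653320312) [0.45842702 0.05963789]
side deck 3550 0.06900857099007873 ((556.058837890625, 59.16899108886719), (163.8648223876953, 288.4275207519531), 76.39212036132812)
[[396.61667   13.466537]
 [676.9476   -54.393475]
 [715.501    104.871445]
 [435.1701   172.73146 ]]
hi 130 0.1134043831181602 ((575.6158447265625, 53.512027740478516), (157.7032470703125, 9.540122032165527), 75.74981689453125) [[551.5827   -21.739159]
 [560.8293   -24.087524]
 [599.649    128.76321 ]
 [590.4024   131.11157 ]]
case 206 [0.10062556 0.10232149 0.10376656] ((460.9848937988281, 58.0801887512207), (58.72840118408203, 31.508548736572266), 76.64081573486328) [0.45885995 0.0612125 ]
```

```bash
cat >> m.py <<'E'
from scipy.spatial.transform import Rotation as Ro
YAW=np.radians(-13.6);ORG=np.array([.571,.035])
def b2w(x,y): 
    c,s=np.cos(YAW),np.sin(YAW); return ORG+np.array([c*x-s*y,s*x+c*y])
def w2b(p):
    c,s=np.cos(YAW),np.sin(YAW); d=np.asarray(p)[...,:2]-ORG; return np.stack([c*d[...,0]+s*d[...,1],-s*d[...,0]+c*d[...,1]],-1)
def go(bx,by,z,ang=30):
    "shift/turn (move units) to bring TCP to bin (bx,by), world z, tool y at ang deg in the bin"
    from workcell import sensors
    o=sensors.get_obs();R=Ro.from_euler('xyz',o['tcp_rot'],degrees=True).as_matrix()
    a=np.radians(ang)+YAW;y=np.array([np.cos(a),np.sin(a),0]);Z=np.array([0,0,-1.]);G=np.stack([np.cross(y,Z),y,Z],1)
    t=np.r_[b2w(bx,by),z]
    print("t",o['time'],"tcp bin",w2b(o['ee_pos']).round(4),o['ee_pos'].round(4),"q",o['q'].round(1),"F",o['wrist_force'].round(1))
    print("shift",(R.T@(t-o['ee_pos'])/.1).round(3),"turn",(Ro.from_matrix(R.T@G).as_rotvec(degrees=True)/30).round(3))
E
python3 - <<'E'
from m import *
go(-.110,.028,.25)
for n in("scene","side"):
    f=np.load(n+".npz");W=cloud(f['p'],f['d'],f['K'],f['T']).reshape(-1,3)
    m=(W[:,0]>.1)&(W[:,0]<.65)&(W[:,1]>.13)&(W[:,1]<.6)&(W[:,2]<.22); print(n,np.nanmax(W[m][:,2]))
E
```

```text
t 0.1 tcp bin [-0.4922  0.3789] [0.1817 0.519  0.3033] q [70.7  5.  10.  95.1  0.  90. ] F [ 0.  -0.3  0.3]
shift [-4.151 -3.112  0.536] turn [-2.00e-03  1.00e-03  1.81e+00]
scene 0.12941562316444
side 0.12804719128598951
```

{"op": "apply_moves", "data": {"rows": [[[-0.5, -0.38, 0], [0, 0, 0.3], 1], [[-1, -0.75, 0], [0, 0, 0.6], 1], [[-1, -0.75, 0], [0, 0, 0.9], 1], [[-1, -0.75, 0], [0, 0, 0.9], 1], [[-1, -0.75, 0], [0, 0, 0.9], 1]]}}

```text
time: 0.6
ee_pos: [0.2516, 0.415, 0.3039]
tcp_rot: [180.0, -0.0, 133.7]
wrist_force: [-0.8, -0.9, 0.7]
opening: 0.0851
grasp_force: 0.0
```

```bash
python3 -c "
from m import *
go(-.110,.028,.25)"
```

```text
t 0.6 tcp bin [-0.3998  0.2942] [0.2516 0.415  0.3039] q [ 58.8  -3.9   1.2  95.    0.  105.1] F [-0.8 -0.9  0.7]
shift [-3.877 -0.674  0.538] turn [ 0.    -0.     0.909]
```

{"op": "apply_moves", "data": {"rows": [[[-0.5, -0.1, 0], [0, 0, 0.3], 1], [[-1, -0.17, 0], [0, 0, 0.6], 1], [[-1, -0.17, 0], [0, 0, 0.91], 1], [[-1, -0.17, 0], [0, 0, 0.91], 1], [[-1, -0.17, 0], [0, 0, 0.91], 1]]}}

```text
time: 1.1
ee_pos: [0.3078, 0.3321, 0.3036]
tcp_rot: [-180.0, -0.0, 106.7]
wrist_force: [0.5, 0.2, 0.2]
opening: 0.0852
grasp_force: 0.0
```

```bash
python3 -c "
from m import *
go(-.110,.028,.25)"
```

```text
t 1.1 tcp bin [-0.3257  0.2269] [0.3078 0.3321 0.3036] q [ 47.2  -8.2  -2.9  95.4   0.  120.5] F [0.5 0.2 0.2]
shift [-2.805  0.86   0.536] turn [-0.001 -0.     0.009]
```

{"op": "apply_moves", "data": {"rows": [[[-0.45, 0.14, 0], [0, 0, 0], 1], [[-1, 0.3, 0], [0, 0, 0], 1], [[-1, 0.3, 0], [0, 0, 0], 1]]}}

```text
time: 1.4
ee_pos: [0.3663, 0.2422, 0.3037]
tcp_rot: [-180.0, 0.1, 106.6]
wrist_force: [-0.4, 0.8, 0.6]
opening: 0.0854
grasp_force: 0.0
```

{"op": "apply_moves", "data": {"rows": [[[-0.45, 0.14, 0], [0, 0, 0], 1], [[-0.9, 0.28, 0], [0, 0, 0], 1], [[-0.9, 0.28, 0.2], [0, 0, 0], 1], [[-0.9, 0.28, 0.2], [0, 0, 0], 1]]}}

```text
time: 1.8
ee_pos: [0.4172, 0.1655, 0.2817]
tcp_rot: [-179.8, -0.0, 106.6]
wrist_force: [0.5, 0.7, -0.2]
opening: 0.0855
grasp_force: 0.0
```

```bash
python3 -c "
from m import *
go(-.110,.028,.25)"
```

```text
t 1.8 tcp bin [-0.1801  0.0907] [0.4172 0.1655 0.2817] q [21.6 -9.  -6.  93.2  0.  95.1] F [ 0.5  0.7 -0.2]
shift [-0.894  0.293  0.316] turn [-0.007 -0.     0.005]
```

{"op": "apply_moves", "data": {"rows": [[[-0.45, 0.15, 0.15], [0, 0, 0], 1], [[-0.89, 0.29, 0.31], [0, 0, 0], 1], [[-0.89, 0.29, 0.31], [0, 0, 0], 1], [[-0.89, 0.29, 0.31], [0, 0, 0], 1]]}}

```text
time: 2.2
ee_pos: [0.4703, 0.0891, 0.2529]
tcp_rot: [-179.9, -0.0, 106.5]
wrist_force: [-0.0, 0.5, 0.4]
opening: 0.0851
grasp_force: 0.0
```

```bash
python3 - <<'E'
from m import *
from workcell import imaging
go(-.110,.028,.25)
c=imaging.get_calibration("wrist");p,d=imaging.camera("wrist")
s,sd=imaging.camera("side");cs=imaging.get_calibration("side")
cv2.imwrite("pics/w1.png",np.hstack([p,np.pad(cv2.resize(s[130:270,190:380],None,fx=1.5,fy=1.5),((0,174),(0,0),(0,0)))])[:, :800,::-1])
W=cloud(p,d,c["intrinsics"],c["world_from_camera"]);h=cv2.cvtColor(p,cv2.COLOR_RGB2HSV)
t=(h[...,0]>80)&(h[...,0]<100)&(h[...,1]>100)&(W[...,2]>.095)
q=W[t];r=cv2.minAreaRect((w2b(q)*1000).astype(np.float32));print("case top bin",len(q),np.median(q[:,2]),r)
# fingers: side cloud near TCP, above bin
W2=cloud(s,sd,cs["intrinsics"],cs["world_from_camera"]).reshape(-1,3)
b=w2b(W2);m=(W2[:,2]>.15)&(W2[:,2]<.3)&(abs(b[:,0]+.11)<.09)&(abs(b[:,1]-.028)<.09)
print("lowest gripper pts",np.sort(W2[m][:,2])[:8]); k=m&(W2[:,2]<.22); print((b[k]*1000).round().min(0),(b[k]*1000).round().max(0))
# flap/jambs
g=(h[...,1]<70)&(W[...,2]>.108)&(W[...,2]<.12);q=W[g]
if len(q): r=cv2.minAreaRect((w2b(q)*1000).astype(np.float32));print("hi",len(q),r)
E
```

```text
t 2.2 tcp bin [-0.1106  0.0289] [0.4703 0.0891 0.2529] q [10.7 -5.5 -6.  89.5  0.  84.2] F [-0.   0.5  0.4]
shift [-0.011  0.001  0.029] turn [-0.002 -0.001  0.004]
case top bin 5045 0.10274747581778304 ((-105.00465393066406, 22.45199966430664), (113.60649871826172, 55.88161849975586), 72.42304229736328)
lowest gripper pts [0.19217251 0.19334986 0.19391076 0.19432101 0.19442109 0.1944551
 0.19461598 0.1948298 ]
[-162.   -7.] [-58.  60.]
hi 1644 ((-2.427358388900757, 29.36539077758789), (140.66064453125, 12.088677406311035), 88.7918701171875)
```

View pics/w1.png

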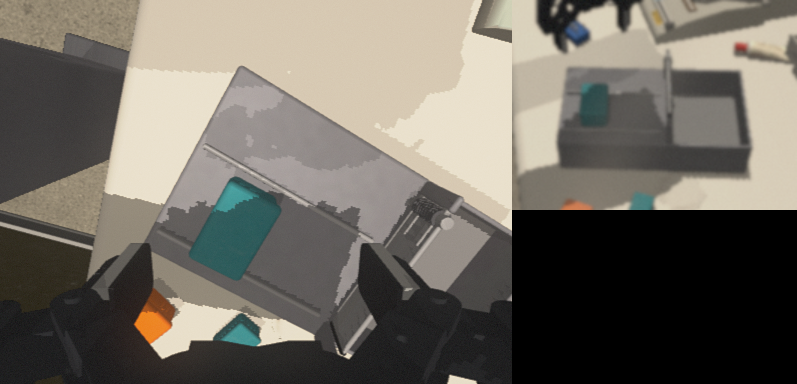

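The wrist view shows the case at (235,228) between the rails, with the hinge post at (447,223). The left finger, at (140,265), is behind the case. The right finger, at (370,270), is beside and ahead of it. With the gripper open, the tips stand about 61 mm ahead of the TCP, so I descend to TCP z of about 0.141.

{"op": "apply_moves", "data": {"rows": [[[0, 0, 0.3], [0, 0, 0], 1], [[0, 0, 0.6], [0, 0, 0], 1], [[0, 0, 0.8], [0, 0, 0], 1], [[0, 0, 0.9], [0, 0, 0], 1], [[0, 0, 0.9], [0, 0, 0], 1], [[0, 0, 0.9], [0, 0, 0], 1]]}}

```text
time: 2.9
ee_pos: [0.4706, 0.0889, 0.1642]
tcp_rot: [179.9, 0.0, 106.5]
wrist_force: [-0.8, 0.4, 0.5]
opening: 0.0854
grasp_force: 0.0
```

```bash
python3 - <<'E'
from m import *
from workcell import imaging
go(-.110,.028,.141)
c=imaging.get_calibration("wrist");p,d=imaging.camera("wrist")
W=cloud(p,d,c["intrinsics"],c["world_from_camera"]);h=cv2.cvtColor(p,cv2.COLOR_RGB2HSV)
t=((h[...,0]>80)&(h[...,0]<100)&(h[...,1]>100)&(W[...,2]>.095)&(W[...,2]<.11)).astype(np.uint8)
n,l,s,_=cv2.connectedComponentsWithStats(t);i=1+s[1:,4].argmax();q=W[l==i];print(len(q),np.median(q[:,2]),cv2.minAreaRect((w2b(q)*1000).astype(np.float32)))
E
```

```text
t 2.9 tcp bin [-0.1102  0.0288] [0.4706 0.0889 0.1642] q [ 10.7  -5.3 -15.6  79.6   0.   84.2] F [-0.8  0.4  0.5]
shift [-0.008 -0.002  0.232] turn [0.003 0.    0.003]
10475 0.1027214513065498 ((-111.68858337402344, 1.6142559051513672), (40.96521759033203, 63.35139846801758), 1.0236536264419556)
```

{"op": "apply_moves", "data": {"rows": [[[0, 0, 0.12], [0, 0, 0], 1], [[0, 0, 0.23], [0, 0, 0], 1], [[0, 0, 0.23], [0, 0, 0], 1], [[0, 0, 0.23], [0, 0, 0], 1]]}}

```text
time: 3.35
ee_pos: [0.4701, 0.088, 0.1394]
tcp_rot: [-179.9, -0.0, 106.4]
wrist_force: [0.2, 1.4, 0.0]
opening: 0.0857
grasp_force: 0.0
```

{"op": "apply_moves", "data": {"rows": [[[-0.02, 0.035, 0], [0, 0, 0], 1], [[-0.04, 0.07, 0], [0, 0, 0], 1], [[-0.06, 0.105, 0], [0, 0, 0], 1], [[-0.08, 0.14, 0], [0, 0, 0], 1], [[-0.1, 0.173, 0], [0, 0, 0], 1], [[-0.12, 0.208, 0], [0, 0, 0], 1], [[-0.14, 0.242, 0], [0, 0, 0], 1], [[-0.16, 0.277, 0], [0, 0, 0], 1], [[-0.18, 0.312, 0], [0, 0, 0], 1], [[-0.2, 0.346, 0], [0, 0, 0], 1], [[-0.2, 0.346, 0], [0, 0, 0], 1]]}}

```text
time: 4.45
ee_pos: [0.5097, 0.0786, 0.1398]
tcp_rot: [180.0, 0.0, 106.4]
wrist_force: [-0.2, 0.8, 0.0]
opening: 0.0851
grasp_force: 0.0
```

```bash
cat > look.py <<'E'
from m import *
from workcell import imaging
import sys
go(-.060,.028,.141)
c=imaging.get_calibration("wrist");p,d=imaging.camera("wrist")
W=cloud(p,d,c["intrinsics"],c["world_from_camera"]);h=cv2.cvtColor(p,cv2.COLOR_RGB2HSV)
t=((h[...,0]>80)&(h[...,0]<100)&(h[...,1]>100)&(W[...,2]>.015)&(W[...,2]<.11)&(abs(w2b(W)[...,1])<.06)).astype(np.uint8)
n,l,s,_=cv2.connectedComponentsWithStats(t);i=1+s[1:,4].argmax();q=W[l==i];print(len(q),np.percentile(q[:,2],[2,50,98]))
q=q[q[:,2]>np.percentile(q[:,2],98)-.008];print(cv2.minAreaRect((w2b(q)*1000).astype(np.float32)))
s=imaging.camera("side")[0]
if len(sys.argv)>1: cv2.imwrite(f"pics/{sys.argv[1]}.png",np.hstack([p,np.pad(cv2.resize(s[130:270,190:380],None,fx=1.5,fy=1.5),((0,174),(0,0),(0,0)))])[:, :800,::-1])
E
python3 look.py w2
```

```text
t 4.45 tcp bin [-0.0699  0.028 ] [0.5097 0.0786 0.1398] q [  8.8   0.3 -12.9  76.8  -0.   82.4] F [-0.2  0.8  0. ]
shift [-0.049  0.086 -0.012] turn [ 0.  0. -0.]
13030 [0.07943414 0.10256867 0.10385644]
((-81.54899597167969, 11.354494094848633), (41.36308670043945, 48.08315658569336), 5.876790523529053)
```

View pics/w2.png

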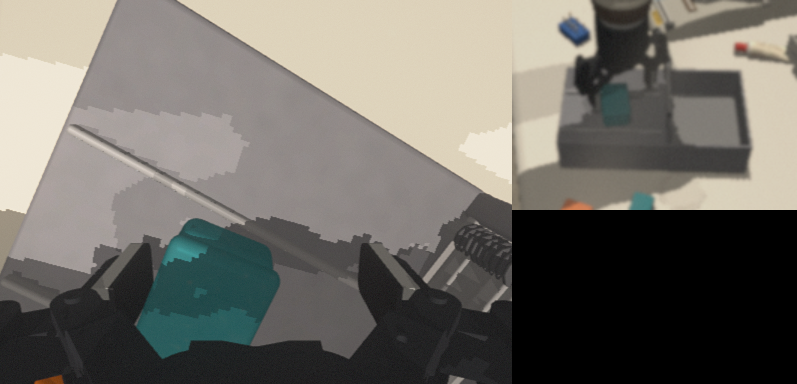

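The case sits in front of the left finger and has yawed a few degrees. I'll back off, move the contact 5 mm left and push on.

{"op": "apply_moves", "data": {"rows": [[[0.03, -0.052, 0], [0, 0, 0], 1], [[0.073, -0.027, 0], [0, 0, 0], 1], [[0.073, -0.027, 0], [0, 0, 0], 1], [[0.053, 0.008, 0], [0, 0, 0], 1], [[0.033, 0.042, 0], [0, 0, 0], 1], [[0.013, 0.077, 0], [0, 0, 0], 1], [[-0.007, 0.112, 0], [0, 0, 0], 1], [[-0.027, 0.146, 0], [0, 0, 0], 1], [[-0.047, 0.181, 0], [0, 0, 0], 1], [[-0.067, 0.215, 0], [0, 0, 0], 1], [[-0.082, 0.242, 0], [0, 0, 0], 1], [[-0.082, 0.242, 0], [0, 0, 0], 1]]}}

```text
time: 5.75
ee_pos: [0.5344, 0.078, 0.1396]
tcp_rot: [-179.9, -0.1, 106.4]
wrist_force: [-6.3, 3.3, 1.9]
opening: 0.0851
grasp_force: 2.9
```

```bash
python3 look.py w3
```

```text
t 5.75 tcp bin [-0.0457  0.0332] [0.5344 0.078  0.1396] q [ 8.3  3.7 -9.4 77.   0.1 81.8] F [-6.3  3.3  1.9]
shift [ 0.027 -0.15  -0.013] turn [-0.003 -0.003  0.001]
11678 [0.07854919 0.10250277 0.10386603]
((-57.06049346923828, 13.679023742675781), (41.417030334472656, 43.226318359375), 5.746011257171631)
```

View pics/w3.png

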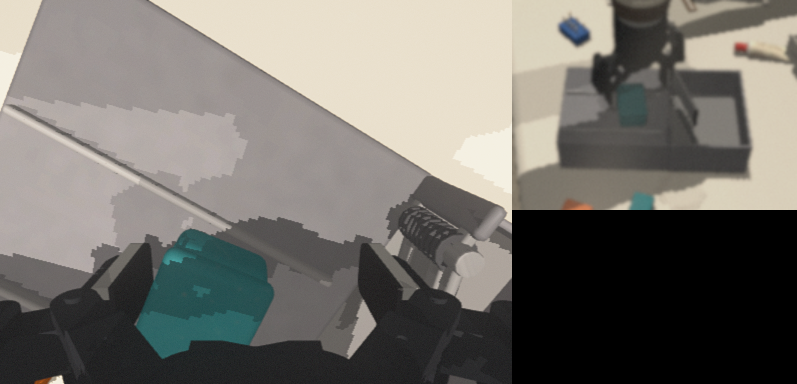

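The side view shows the flap already part open on the right finger, with the case at about x = −57. The right finger at (440,300) is near the post coil at (465,262). I'll turn the tool 5° to pull that finger inward, then push on.

{"op": "apply_moves", "data": {"rows": [[[-0.015, -0.02, 0], [0, 0, 0.06], 1], [[-0.035, -0.02, 0], [0, 0, 0.12], 1], [[-0.035, -0.02, 0], [0, 0, 0.167], 1], [[-0.06, 0.023, 0], [0, 0, 0.167], 1], [[-0.085, 0.067, 0], [0, 0, 0.167], 1], [[-0.11, 0.11, 0], [0, 0, 0.167], 1], [[-0.135, 0.153, 0], [0, 0, 0.167], 1], [[-0.16, 0.197, 0], [0, 0, 0.167], 1], [[-0.185, 0.24, 0], [0, 0, 0.167], 1], [[-0.21, 0.283, 0], [0, 0, 0.167], 1], [[-0.235, 0.327, 0], [0, 0, 0.167], 1], [[-0.26, 0.37, 0], [0, 0, 0.167], 1], [[-0.26, 0.37, 0], [0, 0, 0.167], 1]]}}

```text
time: 7.15
ee_pos: [0.5772, 0.0626, 0.139]
tcp_rot: [-179.8, 0.0, 101.4]
wrist_force: [-4.6, -2.8, -0.6]
opening: 0.0852
grasp_force: 2.6
```

```bash
python3 look.py w4
```

```text
t 7.15 tcp bin [-0.0004  0.0283] [0.5772 0.0626 0.139 ] q [ 6.2  9.3 -3.5 77.5 -0.  84.8] F [-4.6 -2.8 -0.6]
shift [ 0.249 -0.541 -0.019] turn [-0.006  0.001 -0.168]
12911 [0.07906935 0.10254435 0.10386433]
((-15.288591384887695, 12.709888458251953), (42.070152282714844, 45.53600311279297), 8.771967887878418)
```

View pics/w4.png

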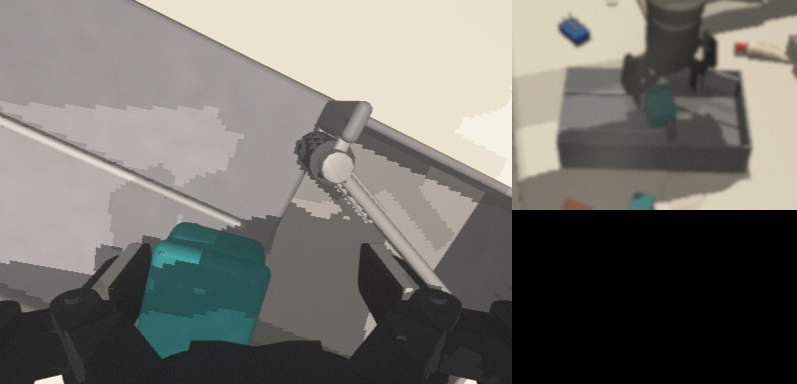

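The flap is wide open on the right finger at (410,270), clear of the case. The case is at about x = −14, just before the sill. Pushing it through.

{"op": "apply_moves", "data": {"rows": [[[-0.021, 0.045, 0], [0, 0, 0], 1], [[-0.042, 0.09, 0], [0, 0, 0], 1], [[-0.063, 0.136, 0], [0, 0, 0], 1], [[-0.085, 0.181, 0], [0, 0, 0], 1], [[-0.106, 0.226, 0], [0, 0, 0], 1], [[-0.127, 0.272, 0], [0, 0, 0], 1], [[-0.148, 0.317, 0], [0, 0, 0], 1], [[-0.169, 0.362, 0], [0, 0, 0], 1], [[-0.169, 0.362, 0], [0, 0, 0], 1], [[-0.169, 0.362, 0], [0, 0, 0], 1], [[-0.169, 0.362, 0], [0, 0, 0], 1]]}}

```text
time: 8.35
ee_pos: [0.6167, 0.0536, 0.14]
tcp_rot: [180.0, 0.0, 101.4]
wrist_force: [-0.0, -4.0, -1.8]
opening: 0.085
grasp_force: 1.7
```

```bash
python3 look.py w5
```

```text
t 8.35 tcp bin [0.04   0.0288] [0.6167 0.0536 0.14  ] q [ 5.  14.3  2.5 78.2 -0.  83.6] F [-0.  -4.  -1.8]
shift [ 0.415 -0.91  -0.011] turn [ 0.001  0.001 -0.168]
7824 [0.02698289 0.05225632 0.05416924]
((31.273849487304688, 8.93541145324707), (63.54143142700195, 32.39567184448242), 89.92622375488281)
```

View pics/w5.png

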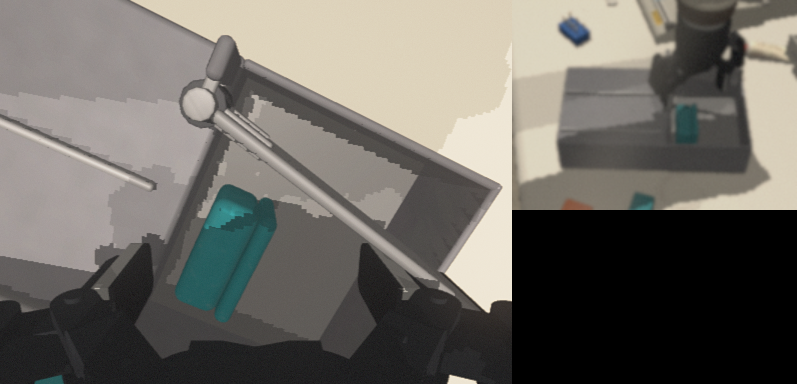

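The case dropped into the well and stands on end, with its top at z ≈ 54 mm, well below the flap's lower edge at 79 mm. The flap is still held at (430,275). Retreating along the lane so the flap follows the finger shut.

{"op": "apply_moves", "data": {"rows": [[[0.042, -0.09, 0], [0, 0, 0], 1], [[0.085, -0.181, 0], [0, 0, 0], 1], [[0.127, -0.272, 0], [0, 0, 0], 1], [[0.169, -0.362, 0], [0, 0, 0], 1], [[0.212, -0.453, 0], [0, 0, 0], 1], [[0.254, -0.544, 0], [0, 0, 0], 1], [[0.296, -0.634, 0], [0, 0, 0], 1], [[0.338, -0.725, 0], [0, 0, 0], 1], [[0.38, -0.815, 0], [0, 0, 0], 1], [[0.423, -0.906, 0], [0, 0, 0], 1]]}}

```text
time: 9.45
ee_pos: [0.5182, 0.078, 0.14]
tcp_rot: [180.0, -0.1, 101.4]
wrist_force: [0.3, 0.5, -0.6]
opening: 0.0854
grasp_force: 0.0
```

{"op": "apply_moves", "data": {"rows": [[[0.042, -0.09, 0], [0, 0, 0], 1], [[0.085, -0.181, 0], [0, 0, 0], 1], [[0.085, -0.181, 0], [0, 0, 0], 1], [[0.085, -0.181, -0.3], [0, 0, 0], 1], [[0.085, -0.181, -0.6], [0, 0, 0], 1], [[0.085, -0.181, -0.9], [0, 0, 0], 1], [[0.085, -0.181, -0.9], [0, 0, 0], 1], [[0.085, -0.181, -0.9], [0, 0, 0], 1], [[0.085, -0.181, -0.9], [0, 0, 0], 1], [[0.085, -0.181, -0.9], [0, 0, 0], 1], [[0.085, -0.181, -0.9], [0, 0, 0], 1]]}}

```text
time: 10.55
ee_pos: [0.4996, 0.0821, 0.229]
tcp_rot: [-179.9, -0.0, 101.4]
wrist_force: [-0.4, -0.4, 0.9]
opening: 0.085
grasp_force: 0.0
```

```bash
python3 look.py w6
```

```text
t 10.55 tcp bin [-0.0805  0.029 ] [0.4996 0.0821 0.229 ] q [ 9.3 -1.8 -5.1 86.7  0.  87.9] F [-0.4 -0.4  0.9]
shift [-0.095  0.183  0.88 ] turn [-0.003 -0.    -0.167]
157 [0.0495978  0.05296703 0.05456338]
((42.6671142578125, 33.984710693359375), (7.700959205627441, 12.489139556884766), 6.0669097900390625)
```

View pics/w6.png

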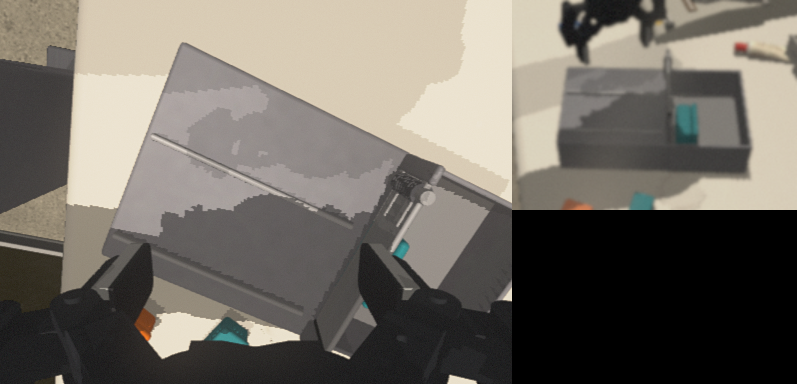

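The flap is shut across the doorway, from the post at (425,198) towards (330,345). The case rests in the well, at (686,123) in the side inset, and the arm is clear. Handing in.

```bash
python3 -c "
from workcell import bot
print(bot.job_done())"
```

```text
the job is handed in; nothing more can be done
None
```

I pushed the retainer case through the held-open flap into the well, let the flap swing shut, kept clear of the bystanders, and handed the job in at about 10.6 s; no verdict came back.

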